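# Back off the ratchet book clamp

## Robot

A 6-joint arm with a two-finger parallel gripper is mounted at the origin on the work surface. World frame = base frame: x ahead of the robot, y to its left, z up, the work surface at z = 0. Lengths are in m, angles in rad, forces in N, time in s.
With the tool pointing down it reaches from about 0.375 to 0.75 m from the base axis. Payload 9 kg.
Tool frame: the origin (TCP) lies at the very end of the fingers, on their centre line; the grasp point (between the pads) lies 19 mm behind it (grip_point_offset is the distance from the TCP to the grasp point, in m); z points along the fingers, y is the direction in which the jaws open and shut (so a half turn about z gives the same grasp; the last joint's range is limited). The gripper opens to 85 mm and grips with 20 to 120 N. Pads are 22 mm wide; open, the fingers measure 114 mm over their backs; the gripper's body (76 mm by 85 mm) begins 54 mm behind the grasp point. The pads swing forward as they close: fully open they stand 13 mm farther back than shut.
Start: joints at [0.919, 0.104, 0.097, 1.564, 0, 1.353], TCP at [0.252, 0.544, 0.231] pointing down, gripper open.
Joint ranges: [-2.99, 2.99], [-0.84, 1.86], [-1.1, 1.16], [-1.84, 2.11], [-1.51, 1.56], [-3.14, 3.14]. Speed limits (rad/s): [2.22, 2.22, 2.57, 3.14, 3.14, 3.14].

## Interface

Orientations are given as [roll, pitch, yaw] about the fixed x, y, z axes, in that order (R = Rz(yaw) Ry(pitch) Rx(roll)).
In Python, from workcell import read_state, grab_frame, get_calibration, sign_off, grip_point_offset gives the robot as it stands.
- The arm moves only by the tool send_rows, never from a script. Its argument "motion" is a list of rows, each an object of numbers: "x", "y", "z": the shift along the tool's x, y, z in cm; "rx", "ry", "rz": the turn, a rotation vector about the tool's x, y, z in rad; "jaw": the gripper's target within -1 to 1 (shut at 1, half-way at 0, fully open at -1). A call has 1 to 10 rows; each row is the pose to reach, as a shift and turn from the pose commanded when the call began, along the tool's axes at that moment; what a row does not reach only later rows make up. A row lasts 1/8 s, in which the tool goes at most 62.5 mm and 10.7 degrees, less where a joint would pass 70% of its speed; a pose out of reach is approached as far as the arm can. A call with a gripper value outside its range is refused whole. The fingers move at their own pace and stop on an object; "grip_force" is the grip in N (left out, the last holds). Time passes only in rows, so rows that repeat a pose let the fingers close. It gives the time, the measured TCP pose, the force and the opening at its end, in the units of the state.
- read_state(): the state, without advancing time (a new reading comes with each control period).
- grab_frame(name): name is "scene" or "top"; returns (picture, depth): 480x640x3 uint8, red, green, blue; 480x640 float32, m along the optical axis (not along the pixel's ray), 0 where there is no reading.
- get_calibration(name): a dict with "fx", "fy", "cx", "cy" (pixels), "k1" (the pictures are not rectified: a ray, as slopes to the right and down, at radius r is drawn at 1 + k1 r^2 times it, then the intrinsics apply), "rvec" (rotation vector, rad) and "tvec" (3), from world to camera coordinates, as OpenCV has them. Camera axes: x right, y down, z forward; pixel columns grow to the right and rows downward; lengths in m; the calibration is good to about 2 mm. A picture is of the moment at which its call begins. get_calibration takes no time and is no camera call.
- sign_off(): hands the job in, once; it reports no verdict.
The state is a dict: "time_s": time; "joint_positions": joint angles; "joint_vel": joint speeds; "tau": joint torques, N m; "tool_pos": TCP position; "tcp_rot": TCP orientation; "wrist_force": force on the tool from outside, world axes, zero at the start; "moment": the same for the moment, N m; "gripper_width": finger opening in m.
Only numpy, scipy, OpenCV 4.12 (cv2) and the standard library are available. Lean on these libraries where they do the work, as an engineer would, in place of code of your own. Each camera call takes 0.05 s, during which the arm holds its last target.

## Task

A book is held in the little ratchet clamp on the living-room table. Lift the holding pawl clear of the ratchet wheel and leave it lifted, then take the wheel's knob and turn the wheel backwards (clockwise seen from above) until the jaw comes up gently but firmly against the rubber buffer of the stop, and let go with the jaw resting there. Do not force the wheel against the pawl or ram the jaw into the stop, and leave the book and the things around it where they are.

Things in the scene. Friction and masses are not known exactly. Their poses are not given: they have to be found in the camera images.
- clamp: Wooden book clamp fixed to the table. Origin on the table under the wheel's upright axis; x, y level, z up. Base board 160 x 290 x 12 mm, from x -68 to 92 and y -88 to 202. On it a wooden housing, x -62 to 62, y -85 to 60, top at z 62, carrying wheel and pawl. Jaw, book and a fixed end plate (top at z 97) stand in a row along +y.
- wheel_turn (a joint): Angle of the toothed aluminium ratchet wheel, rad: 0 at the start, growing as it turns backwards (clockwise from above), up to 1.75. Upright axis at the clamp's origin; 115 mm over its 12 teeth, 14 mm thick, top at z 80. Stiff: about 0.16 N m to turn it (4 N at the knob), and it stays where it is left. While the pawl is in, it turns back only about 0.1 rad until a tooth meets the pawl. A pinion of 30 mm radius moves the jaw: 30 mm of jaw per rad.
- knob (a point): Centre of the top end of the wheel's knob: an upright black plastic cylinder, 16 mm across, standing 45 mm up from the wheel's top face (z 80 to 125 above the table), 42 mm from the wheel's axis. With the wheel at 0 it stands 125 degrees anticlockwise from the clamp's +x; it does not spin on its own. Free space all round above the wheel.
- pawl_turn (a joint): Angle of the dark steel holding pawl, rad: 0 with its nose in the teeth (start), growing as the nose swings out from the wheel (clockwise from above), to its end stop at 0.95. The nose is clear of the teeth from about 0.3; lifted means above 0.45. A stiff pivot (0.08 N m, 2 N at the post) keeps it where it is left.
- pawl_pivot (a point): Upright axis about which the pawl swings, on the pawl's top face (z 80 above the table), at x -46, y -61 in the clamp's frame.
- pawl_post (a point): Centre of the top end of the pawl's post: an upright steel pin, 12 mm across, standing from z 80 to z 118 above the table, 40 mm from the pivot and 8 mm short of the nose. Push or pinch it and move it away from the wheel's axis, round the pivot.
- pawl: The pawl with its post, 14 mm thick, its top at z 80 above the table. Origin on its pivot at table height; its x axis points to its nose, an upright steel round of 8 mm across, 47 mm from the pivot.
- wheel: The ratchet wheel with its knob; origin on its axis at table height, turning with it; axes as the clamp's when the wheel is at 0.
- jaw: The clamp's sliding wooden jaw, a plate 145 x 12 x 66 mm across the base, with a steel rack bar into the housing. Origin on its back face (the face towards the wheel), 35 mm above the table; it slides to the clamp's -y as the wheel turns backwards. Its back face meets the buffer. 5 to 15 N on the buffer (0.15 to 0.45 N m more on the wheel) is a firm, gentle seat; over 22 N is ramming.
- book: Hardback book 150 x 40 x 105 mm standing spine down on the base board between jaw and end plate; origin under its centre. Leave it standing.
- glass: Drinking glass, 72 mm across, 120 mm high; origin under its centre. Leave alone.
- mug: Dark red mug, 82 mm across, 92 mm high; origin under its centre. Leave alone.
- remote: Black remote control 165 x 42 x 18 mm lying on the table; origin under its centre. Leave alone.
- stop_strip (a point): Point on the base board at the housing's foot. From here towards the jaw a dark steel stop block (40 x 16 x 46 mm) is screwed on, with a black rubber buffer (20 mm across, 10 mm long) facing the jaw. Its place differs each time and is not measured: the jaw meets it after 25 to 45 mm (wheel at 0.83 to 1.5 rad), found by sight or feel. It yields 1 mm per 5 N; wheel friction then keeps the jaw on it.
Not all that is in view belongs to the job. Leave any green or red look-alike of the book alone.

How it is judged:
By the outcome, as a careful person would: the job done as asked, in the order asked, and still so for the second after the job is handed in, with the robot touching nothing.
It also fails if it takes over 72 s, if anything falls off the work surface, if the arm or the gripper's body presses on something with over 40 N, if the wrist force passes 120 N, or if a joint passes its speed limit or range.

## Working session

There is one attempt and no reset: what is moved stays moved. The work goes in short steps, Python scripts to look and compute and a tool call to move; the robot and the scene stay as the last step left them, time stands still between calls to the robot, and variables do not carry over. Pictures are saved under pics/ and viewed, and the job is handed in when it is done.

Besides the shell and the picture viewer there is one more tool, called as name(argument=value, ...) on one line, values as JSON. send_rows: Moves the arm, as the interface text tells. Its arguments: {"type":"object","properties":{"motion":{"type":"array"},"grip_force":{"type":"number"}},"required":["motion"]}

```bash
mkdir -p pics; cat > h.py <<'E'
import numpy as np, cv2
from workcell import *
def cam(n):
    c=get_calibration(n); R=cv2.Rodrigues(np.array(c["rvec"],float))[0]; return c,R,np.array(c["tvec"],float).ravel()
def ray(n,u,v):
    c,R,t=cam(n); x=(u-c["cx"])/c["fx"]; y=(v-c["cy"])/c["fy"]; rd=np.hypot(x,y); r=rd
    for _ in range(30): r=rd/(1+c["k1"]*r*r)
    s=r/rd if rd>0 else 1
    d=R.T@np.array([x*s,y*s,1]); return -R.T@t,d
def onz(n,u,v,z):
    o,d=ray(n,u,v); return o+d*(z-o[2])/d[2]
def proj(n,P):
    c,R,t=cam(n); p=R@np.array(P,float)+t; x,y=p[:2]/p[2]; k=1+c["k1"]*(x*x+y*y); return c["fx"]*x*k+c["cx"],c["fy"]*y*k+c["cy"]
def dep(n,D,u,v):
    z=D[int(v),int(u)]; o,d=ray(n,u,v); return o+d*z
def save(img,f): cv2.imwrite(f,cv2.cvtColor(img,cv2.COLOR_RGB2BGR))
E
python3 - <<'E'
from h import *
for n in("scene","top"):
    p,d=grab_frame(n); save(p,f"pics/{n}0.png"); np.save(f"{n}0.npy",d); np.save(f"{n}0i.npy",p)
    c,R,t=cam(n); print(n,c,-R.T@t)
print(read_state(),grip_point_offset)
E
```

```text
scene {'fx': 541.5532911013474, 'fy': 541.5532911013474, 'cx': 306.7082066302148, 'cy': 236.0824422057812, 'k1': 0.052725215836368876, 'rvec': array([ 1.6899802 ,  2.06814199, -0.68832876]), 'tvec': array([ 0.09898881, -0.4107899 ,  1.66603635])} [1.30405515 0.18625423 1.10407145]
top {'fx': 622.205426677558, 'fy': 622.205426677558, 'cx': 329.5817917898272, 'cy': 232.80681425383085, 'k1': 0.01866217451645256, 'rvec': array([ 2.16769926, -2.19851125,  0.07085213]), 'tvec': array([0.04866864, 0.57000015, 1.56302559])} [0.45960588 0.03306651 1.59937076]
{'time_s': 0.1, 'joint_positions': array([9.19275516e-01, 1.04659587e-01, 9.65687146e-02, 1.56387570e+00,
       6.59339132e-06, 1.35308931e+00]), 'joint_vel': array([-0.00129271, -0.0015617 ,  0.00267058,  0.00116416, -0.00103043,
       -0.00110388]), 'tau': array([ 4.85539029e-03, -5.58203101e+01,  5.04722464e+01,  1.29785188e-02,
       -2.97883016e-04,  4.75256783e-06]), 'tool_pos': array([0.25201988, 0.54419643, 0.23060029]), 'tcp_rot': array([-3.14045145e+00, -2.59201354e-04,  2.70777871e+00]), 'wrist_force': array([-0.62383012,  0.24850068, -0.21676357]), 'moment': array([-0.0156399 ,  0.06279224,  0.01922661]), 'gripper_width': 0.08529182316449609} 0.0187
```

View pics/scene0.png

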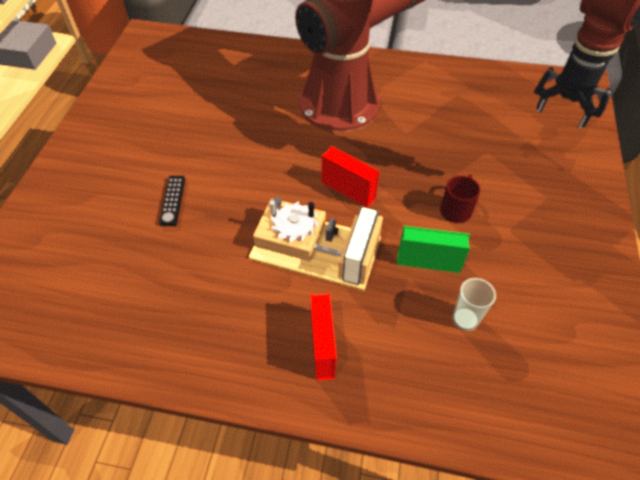

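View pics/top0.png

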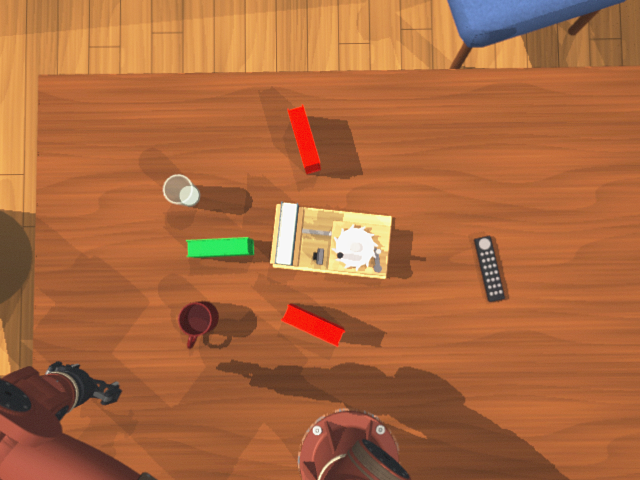

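The scene view shows the clamp at about (315,245), with the wheel at (293,222). In the top view the wheel is at (355,247) and the knob is the dark spot at (340,255). The pawl is near (377,262), the stop near (318,256), and the jaw just right of the book at (288,234). I'll crop closer.

```bash
python3 - <<'E'
from h import *
p=np.load("top0i.npy")[190:290,260:410]; q=np.load("scene0i.npy")[190:295,240:390]
save(cv2.resize(p,None,fx=5,fy=5,interpolation=cv2.INTER_CUBIC),"pics/tc.png")
save(cv2.resize(q,None,fx=5,fy=5,interpolation=cv2.INTER_CUBIC),"pics/sc.png")
E
```

```text
(no output)
```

View pics/tc.png

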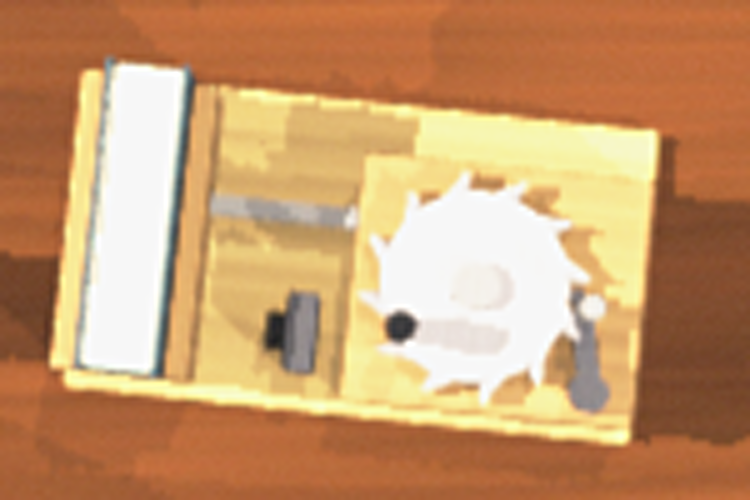

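View pics/sc.png

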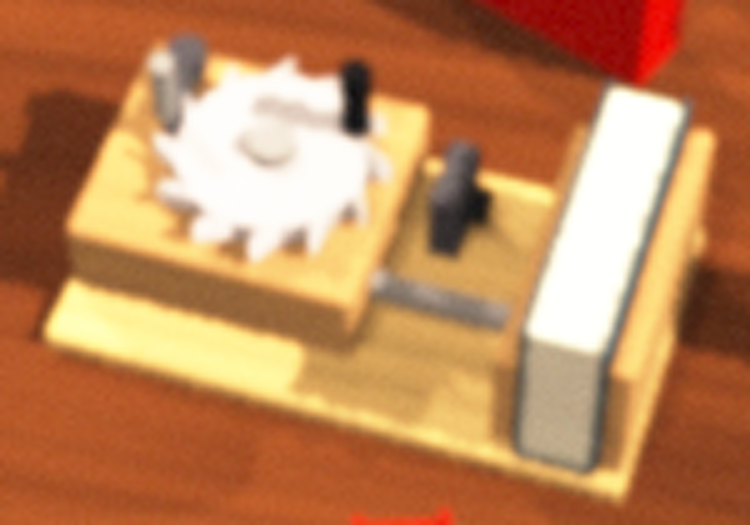

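```bash
python3 - <<'E'
from h import *
f=lambda u,v:(260+(u+.5)/5-.5,190+(v+.5)/5-.5)
g=lambda u,v:(240+(u+.5)/5-.5,190+(v+.5)/5-.5)
T={'knob':((400,327),.125,(-24.1,34.4)),'pivot':((588,392),.080,(-46,-61)),'post':((592,306),.118,None),
'baseR+':((658,130),.012,(92,-88)),'baseR-':((630,443),.012,(-68,-88)),'baseL-':((66,380),.012,(-68,202)),'stopback':((318,293),.058,None),'hub':((484,285),.085,(0,0))}
A=[];B=[]
for k,(p,z,c) in T.items():
    P=onz('top',*f(*p),z); print(k,P.round(4))
    if c is not None: A.append(c);B.append(P[:2])
A=np.array(A)/1000;B=np.array(B)
a=A-A.mean(0);b=B-B.mean(0)
th=np.arctan2((a[:,0]*b[:,1]-a[:,1]*b[:,0]).sum(),(a*b).sum())
R=np.array([[np.cos(th),-np.sin(th)],[np.sin(th),np.cos(th)]]);o=B.mean(0)-R@A.mean(0)
print(th,o,((A@R.T+o-B)*1000).round(1))
print('scene knob',onz('scene',*g(356,68),.125),'post',onz('scene',*g(162,58),.118))
post=onz('top',*f(592,306),.118)[:2]; print('post in clamp',R.T@(post-o), )
pv=R@[-.046,-.061]+o; d=post-pv; print('post r',np.hypot(*d),np.degrees(np.arctan2(*d[::-1])))
for k,c,z in(('knob',(-24.1,34.4),.125),('pivot',(-46,-61),.08),('hub',(0,0),.08)):
    w=R@(np.array(c)/1000)+o; print(k,w,proj('top',[*w,z]),proj('scene',[*w,z]))
D=np.load('top0.npy')
print('depth stop top etc');
for p in((302,330),(280,330)):print(dep('top',D,*[round(x) for x in f(*p)]))
for nm,p in(('bookend',(145,200)),('jaw',(203,200))):
    P=dep('top',D,*[round(x) for x in f(*p)]);print(nm,P)
E
```

```text
knob [0.5102 0.0171 0.125 ]
pivot [ 0.4788 -0.0745  0.08  ]
post [ 0.5192 -0.0745  0.118 ]
baseR+ [ 0.6131 -0.1177  0.012 ]
baseR- [ 0.4535 -0.1001  0.012 ]
baseL- [0.4895 0.1865 0.012 ]
stopback [0.5299 0.0568 0.058 ]
hub [ 0.5315 -0.0245  0.085 ]
-0.12069016453045625 [ 0.53164791 -0.02106252] [[ 1.7 -1.1]
 [-0.2 -1.6]
 [-0.7 -1.8]
 [ 0.1 -0.1]
 [-1.   1.1]
 [ 0.2  3.5]]
scene knob [0.51109679 0.01685179 0.125     ] post [ 0.51710519 -0.07576767  0.118     ]
post in clamp [-0.00595802 -0.05455428]
post r 0.04055745574037577 2.2296529788093737
knob [0.51186489 0.01598882] (np.float64(340.06583976379994), np.float64(254.29589974214497)) (np.float64(310.373514871856), np.float64(203.39377800359935))
pivot [ 0.47863828 -0.07608051] (np.float64(377.8513826190503), np.float64(268.05685833881495)) (np.float64(276.64576050473687), np.float64(199.29519409165704))
hub [ 0.53164791 -0.02106252] (np.float64(354.90317947493975), np.float64(246.64267431717667)) (np.float64(293.74354989858637), np.float64(219.3430661283738))
depth stop top etc
[0.51084549 0.06505011 0.05423319]
[0.51114462 0.07511244 0.04945761]
bookend [0.57225256 0.13733392 0.11277138]
jaw [0.57411991 0.11252654 0.08304092]
```

Look-alikes for the book, top view:
- white book in the clamp at (288,234)
- green block at (220,247)
- red blocks at (304,140) and (313,325)

For the pins:
- black knob at (340,255)
- steel post at (378,251)
- dark stop block at (320,256), which is not a knob

Both close crops agree with the descriptions, and the pose fit is good to about 2 mm. I'll go to the post first.

```bash
cat >> h.py <<'E'
from scipy.spatial.transform import Rotation as Ro
AX=np.array([.5315,-.0215]); PV=np.array([.4787,-.0755])
def delta(P,yaw,base=None):
    s=read_state() if base is None else None
    p0,r0=(s["tool_pos"],s["tcp_rot"]) if base is None else base
    R0=Ro.from_euler('xyz',r0); d=R0.inv().apply(np.array(P)-p0)*100
    rv=(R0.inv()*Ro.from_euler('xyz',[np.pi,0,yaw])).as_rotvec()
    return d.round(2),rv.round(3)
E
python3 -c "
from h import *
print(delta([.518,-.075,.20],3.17))"
```

```text
(array([-50.16, -45.  ,   3.1 ]), array([-0.001, -0.001, -0.462]))
```

send_rows(motion=[{"x": -50.2,"y": -45,"z": 0,"rz": -0.46,"jaw": 0},{"x": -50.2,"y": -45,"z": 0,"rz": -0.46,"jaw": 0},{"x": -50.2,"y": -45,"z": 0,"rz": -0.46,"jaw": 0},{"x": -50.2,"y": -45,"z": 0,"rz": -0.46,"jaw": 0},{"x": -50.2,"y": -45,"z": 0,"rz": -0.46,"jaw": 0},{"x": -50.2,"y": -45,"z": 0,"rz": -0.46,"jaw": 0},{"x": -50.2,"y": -45,"z": 0,"rz": -0.46,"jaw": 0},{"x": -50.2,"y": -45,"z": 0,"rz": -0.46,"jaw": 0},{"x": -50.2,"y": -45,"z": 0,"rz": -0.46,"jaw": 0},{"x": -50.2,"y": -45,"z": 0,"rz": -0.46,"jaw": 0}])

```text
invalid input
```

```bash
python3 -c "
from h import *
print(delta([.518,-.075,.17],3.17), read_state())"
```

```text
(array([-50.16, -45.  ,   6.1 ]), array([-0.001, -0.001, -0.462])) {'time_s': 0.1, 'joint_positions': array([9.19275516e-01, 1.04659587e-01, 9.65687146e-02, 1.56387570e+00,
       6.59339132e-06, 1.35308931e+00]), 'joint_vel': array([-0.00129271, -0.0015617 ,  0.00267058,  0.00116416, -0.00103043,
       -0.00110388]), 'tau': array([ 4.85539029e-03, -5.58203101e+01,  5.04722464e+01,  1.29785188e-02,
       -2.97883016e-04,  4.75256783e-06]), 'tool_pos': array([0.25201988, 0.54419643, 0.23060029]), 'tcp_rot': array([-3.14045145e+00, -2.59201354e-04,  2.70777871e+00]), 'wrist_force': array([-0.62383012,  0.24850068, -0.21676357]), 'moment': array([-0.0156399 ,  0.06279224,  0.01922661]), 'gripper_width': 0.08529182316449609}
```

send_rows(motion=[{"x": -10,"y": -9,"z": 0,"rx": 0,"ry": 0,"rz": -0.1,"jaw": 0},{"x": -20,"y": -18,"z": 0,"rx": 0,"ry": 0,"rz": -0.2,"jaw": 0}])

```text
time_s: 0.35
tool_pos: [0.3013, 0.4283, 0.2305]
tcp_rot: [-3.141, -0.0, 2.913]
wrist_force: [0.8, 1.1, 0.7]
gripper_width: 0.0515
```

```bash
python3 -c "
from h import *
print(delta([.518,-.075,.17],3.17))"
```

```text
(array([-32.52, -44.1 ,   6.08]), array([-0.001, -0.001, -0.257]))
```

send_rows(motion=[{"x": -32.5,"y": -44,"z": 2,"rx": 0,"ry": 0,"rz": -0.26,"jaw": 0},{"x": -32.5,"y": -44,"z": 2,"rx": 0,"ry": 0,"rz": -0.26,"jaw": 0},{"x": -32.5,"y": -44,"z": 2,"rx": 0,"ry": 0,"rz": -0.26,"jaw": 0},{"x": -32.5,"y": -44,"z": 2,"rx": 0,"ry": 0,"rz": -0.26,"jaw": 0},{"x": -32.5,"y": -44,"z": 2,"rx": 0,"ry": 0,"rz": -0.26,"jaw": 0},{"x": -32.5,"y": -44,"z": 2,"rx": 0,"ry": 0,"rz": -0.26,"jaw": 0},{"x": -32.5,"y": -44,"z": 2,"rx": 0,"ry": 0,"rz": -0.26,"jaw": 0},{"x": -32.5,"y": -44,"z": 2,"rx": 0,"ry": 0,"rz": -0.26,"jaw": 0},{"x": -32.5,"y": -44,"z": 2,"rx": 0,"ry": 0,"rz": -0.26,"jaw": 0},{"x": -32.5,"y": -44,"z": 2,"rx": 0,"ry": 0,"rz": -0.26,"jaw": 0}])

```text
time_s: 1.6
tool_pos: [0.5158, -0.0769, 0.21]
tcp_rot: [3.141, -0.002, -3.12]
wrist_force: [-0.5, -0.7, 0.9]
gripper_width: 0.0424
```

```bash
python3 -c "
from h import *
print(delta([.518,-.075,.088],3.17))
p,d=grab_frame('scene');save(cv2.resize(p[150:300,220:420],None,fx=4,fy=4,interpolation=cv2.INTER_CUBIC),'pics/s1.png')"
```

```text
(array([-0.24,  0.18, 12.2 ]), array([ 0.   , -0.002, -0.007]))
```

View pics/s1.png

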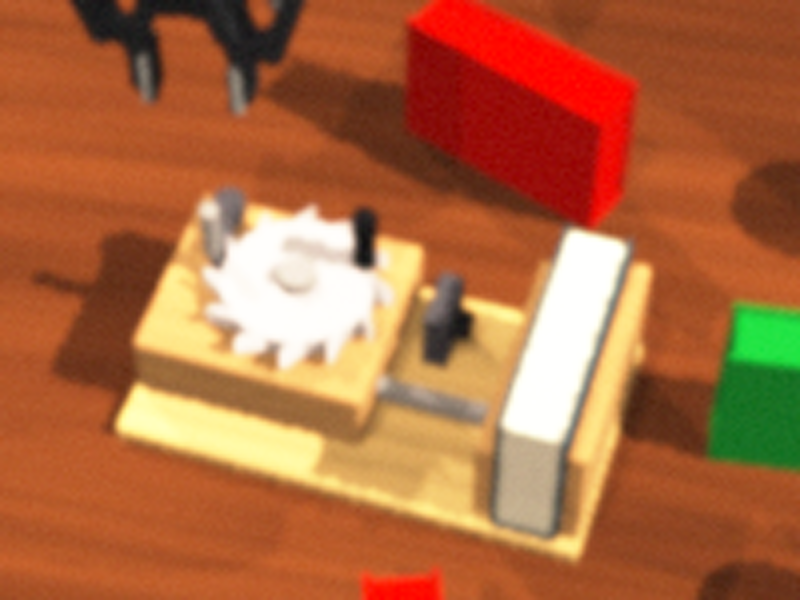

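The gripper is above the post, with finger tips at crop (145,95) and (238,105). The clamp is undisturbed. Next I'll descend to just above the wheel.

send_rows(motion=[{"x": -0.2,"y": 0.2,"z": 4,"rx": 0,"ry": 0,"rz": 0,"jaw": 0},{"x": -0.2,"y": 0.2,"z": 7.5,"rx": 0,"ry": 0,"rz": 0,"jaw": 0},{"x": -0.2,"y": 0.2,"z": 10,"rx": 0,"ry": 0,"rz": 0,"jaw": 0},{"x": -0.2,"y": 0.2,"z": 11.3,"rx": 0,"ry": 0,"rz": 0,"jaw": 0},{"x": -0.2,"y": 0.2,"z": 12,"rx": 0,"ry": 0,"rz": 0,"jaw": 0},{"x": -0.2,"y": 0.2,"z": 12,"rx": 0,"ry": 0,"rz": 0,"jaw": 0}])

```text
time_s: 2.4
tool_pos: [0.5177, -0.0715, 0.0917]
tcp_rot: [-3.142, 0.0, -3.115]
wrist_force: [0.6, 0.4, -0.4]
gripper_width: 0.0427
```

```bash
python3 -c "
from h import *
p,d=grab_frame('scene');save(cv2.resize(p[150:270,220:380],None,fx=5,fy=5,interpolation=cv2.INTER_CUBIC),'pics/s2.png')"
```

```text
(no output)
```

View pics/s2.png

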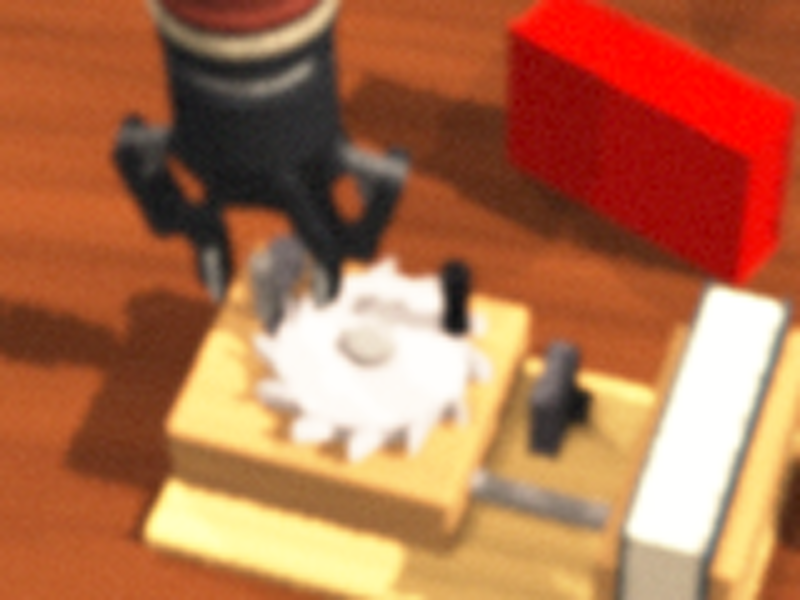

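The post at crop (268,280) sits between the fingers. I'll recentre by −3.5 mm and close on it.

send_rows(motion=[{"x": 0,"y": -0.35,"z": 0.2,"rx": 0,"ry": 0,"rz": 0,"jaw": 0},{"x": 0,"y": -0.35,"z": 0.2,"rx": 0,"ry": 0,"rz": 0,"jaw": 0.4},{"x": 0,"y": -0.35,"z": 0.2,"rx": 0,"ry": 0,"rz": 0,"jaw": 0.6},{"x": 0,"y": -0.35,"z": 0.2,"rx": 0,"ry": 0,"rz": 0,"jaw": 1},{"x": 0,"y": -0.35,"z": 0.2,"rx": 0,"ry": 0,"rz": 0,"jaw": 1},{"x": 0,"y": -0.35,"z": 0.2,"rx": 0,"ry": 0,"rz": 0,"jaw": 1}], grip_force=20)

```text
time_s: 3.2
tool_pos: [0.5178, -0.0756, 0.0895]
tcp_rot: [-3.141, 0.0, -3.116]
wrist_force: [-0.2, -3.9, 1.7]
gripper_width: 0.0111
```

```bash
python3 -c "
from h import *
s=read_state();print(s['tool_pos'],s['tcp_rot'],s['wrist_force'])
p=s['tool_pos'][:2]; d=p-PV; r=np.hypot(*d); a0=np.arctan2(d[1],d[0]); print(r,a0)
y0=s['tcp_rot'][2]
for a in(.1,.2,.3,.4,.5,.6,.7):
    q=PV+r*np.array([np.cos(a0-a),np.sin(a0-a)])
    print(a,delta([*q,s['tool_pos'][2]],y0-a))"
```

```text
[ 0.5177509  -0.07562712  0.08950767] [-3.14081158e+00  2.83826877e-04 -3.11559536e+00] [-0.16664349 -3.86500213  1.67595696]
0.03905111129056377 -0.0032552356954225472
0.1 (array([ 0.03, -0.39,  0.  ]), array([-0.001,  0.   ,  0.1  ]))
0.2 (array([ 0.1 , -0.77,  0.  ]), array([-0.001,  0.   ,  0.2  ]))
0.3 (array([ 0.21, -1.15,  0.  ]), array([-0.001,  0.   ,  0.3  ]))
0.4 (array([ 0.35, -1.51,  0.  ]), array([-0.001,  0.   ,  0.4  ]))
0.5 (array([ 0.53, -1.86,  0.  ]), array([-0.001,  0.   ,  0.5  ]))
0.6 (array([ 0.75, -2.18,  0.  ]), array([-0.001,  0.001,  0.6  ]))
0.7 (array([ 0.99, -2.49,  0.  ]), array([-0.001,  0.001,  0.7  ]))
```

send_rows(motion=[{"x": 0.03,"y": -0.39,"z": 0,"rx": 0,"ry": 0,"rz": 0.1,"jaw": 1},{"x": 0.1,"y": -0.77,"z": 0,"rx": 0,"ry": 0,"rz": 0.2,"jaw": 1},{"x": 0.21,"y": -1.15,"z": 0,"rx": 0,"ry": 0,"rz": 0.3,"jaw": 1},{"x": 0.35,"y": -1.51,"z": 0,"rx": 0,"ry": 0,"rz": 0.4,"jaw": 1},{"x": 0.53,"y": -1.86,"z": 0,"rx": 0,"ry": 0,"rz": 0.5,"jaw": 1},{"x": 0.75,"y": -2.18,"z": 0,"rx": 0,"ry": 0,"rz": 0.6,"jaw": 1},{"x": 0.99,"y": -2.49,"z": 0,"rx": 0,"ry": 0,"rz": 0.7,"jaw": 1},{"x": 0.99,"y": -2.49,"z": 0,"rx": 0,"ry": 0,"rz": 0.7,"jaw": 1}])

```text
time_s: 4.2
tool_pos: [0.5086, -0.1006, 0.0896]
tcp_rot: [3.141, 0.001, 2.468]
wrist_force: [-0.7, -2.5, 1.7]
gripper_width: 0.0111
```

send_rows(motion=[{"x": 0,"y": 0,"z": 0,"rx": 0,"ry": 0,"rz": 0,"jaw": 0.4},{"x": 0,"y": 0,"z": 0,"rx": 0,"ry": 0,"rz": 0,"jaw": 0.2},{"x": 0,"y": 0,"z": 0,"rx": 0,"ry": 0,"rz": 0,"jaw": 0.2},{"x": 0,"y": 0,"z": -3,"rx": 0,"ry": 0,"rz": 0,"jaw": 0.2},{"x": 0,"y": 0,"z": -8,"rx": 0,"ry": 0,"rz": 0,"jaw": 0.2},{"x": 0,"y": 0,"z": -8,"rx": 0,"ry": 0,"rz": 0,"jaw": 0.2}])

```text
time_s: 4.95
tool_pos: [0.5104, -0.1012, 0.1735]
tcp_rot: [3.14, 0.006, 2.468]
wrist_force: [0.3, -0.1, 0.1]
gripper_width: 0.0339
```

```bash
python3 -c "
from h import *
p,d=grab_frame('scene');save(cv2.resize(p[150:270,220:380],None,fx=5,fy=5,interpolation=cv2.INTER_CUBIC),'pics/s3.png')
print(onz('scene',310.4,203.3,.125)); phi=np.arctan2(.0167+.0215,.5105-.5315); print(phi,delta([.5105,.0167,.17],phi))"
```

```text
[0.51157422 0.01599284 0.125     ]
2.0734385327003393 (array([7.25, 9.25, 0.1 ]), array([0.002, 0.003, 0.395]))
```

View pics/s3.png

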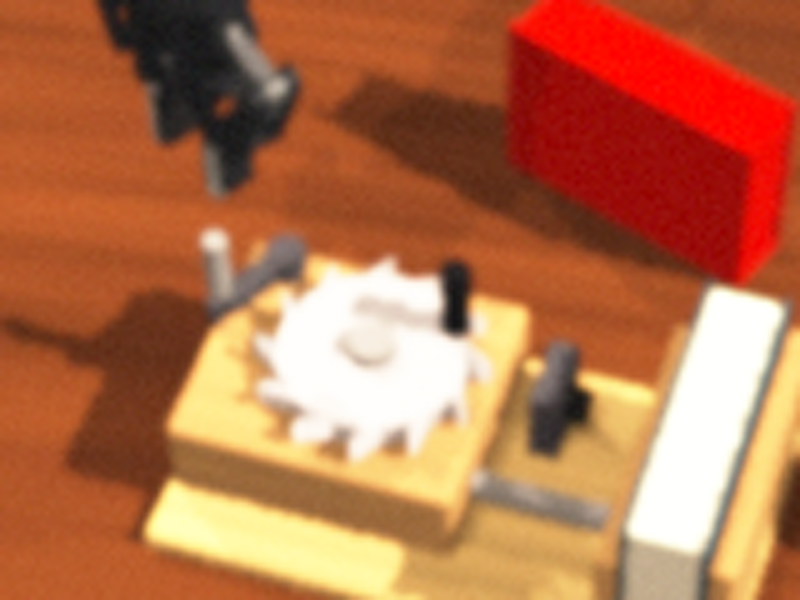

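The pawl is swung well clear: its post is at crop (213,238), about 0.68 rad. The wheel and knob (455,270) have not moved. Going to the knob.

send_rows(motion=[{"x": 3,"y": 4,"z": 0,"rx": 0,"ry": 0,"rz": 0.16,"jaw": 0},{"x": 6,"y": 8,"z": 0,"rx": 0,"ry": 0,"rz": 0.32,"jaw": 0},{"x": 7.2,"y": 9.25,"z": 0,"rx": 0,"ry": 0,"rz": 0.39,"jaw": 0},{"x": 7.2,"y": 9.25,"z": 0,"rx": 0,"ry": 0,"rz": 0.39,"jaw": 0},{"x": 7.2,"y": 9.25,"z": 0,"rx": 0,"ry": 0,"rz": 0.39,"jaw": 0}])

```text
time_s: 5.62
tool_pos: [0.5096, 0.0163, 0.1686]
tcp_rot: [-3.141, -0.001, 2.079]
wrist_force: [0.3, 0.6, 0.1]
gripper_width: 0.0429
```

```bash
python3 -c "
from h import *
print(delta([.511,.0165,.0915],2.073))"
```

```text
(array([-0.06,  0.14,  7.71]), array([-0.001, -0.001,  0.006]))
```

send_rows(motion=[{"x": -0.05,"y": 0.1,"z": 3,"rx": 0,"ry": 0,"rz": 0,"jaw": 0},{"x": -0.05,"y": 0.1,"z": 6,"rx": 0,"ry": 0,"rz": 0,"jaw": 0},{"x": -0.05,"y": 0.1,"z": 7.6,"rx": 0,"ry": 0,"rz": 0,"jaw": 0},{"x": -0.05,"y": 0.1,"z": 7.6,"rx": 0,"ry": 0,"rz": 0,"jaw": 0},{"x": -0.05,"y": 0.1,"z": 7.6,"rx": 0,"ry": 0,"rz": 0,"jaw": 0.4},{"x": -0.05,"y": 0.1,"z": 7.6,"rx": 0,"ry": 0,"rz": 0,"jaw": 0.6},{"x": -0.05,"y": 0.1,"z": 7.6,"rx": 0,"ry": 0,"rz": 0,"jaw": 1},{"x": -0.05,"y": 0.1,"z": 7.6,"rx": 0,"ry": 0,"rz": 0,"jaw": 1},{"x": -0.05,"y": 0.1,"z": 7.6,"rx": 0,"ry": 0,"rz": 0,"jaw": 1}], grip_force=25)

```text
time_s: 6.75
tool_pos: [0.5116, 0.0166, 0.0946]
tcp_rot: [3.14, 0.001, 2.078]
wrist_force: [-1.8, -0.8, 6.6]
gripper_width: 0.0151
```

```bash
cat > arc.py <<'E'
from h import *
import sys
s=read_state(); p=s['tool_pos']; d=p[:2]-AX; a0=np.arctan2(d[1],d[0]); r=np.hypot(*d)
f=s['wrist_force']; t=np.array([np.sin(a0),-np.cos(a0)]); n=d/r
print('phi',a0.round(4),'wheel',round(2.073-a0,3),'yaw',s['tcp_rot'][2].round(3),'r',r.round(4),'z',p[2].round(4),'Ft',(f[:2]@t).round(2),'Fr',(f[:2]@n).round(2),'Fz',f[2].round(2),'Mz',s['moment'][2].round(3),'w',s['gripper_width'])
for a in map(float,sys.argv[1:]):
    q=AX+.042*np.array([np.cos(a0-a),np.sin(a0-a)])
    x,rv=delta([*q,.0915],a0-a); print(a,x,rv)
E
python3 arc.py .05 .1 .2 .3 .4 .5 .6 .7
```

```text
phi 2.0511 wheel 0.022 yaw 2.078 r 0.043 z 0.0946 Ft -1.93 Fr 0.13 Fz 6.59 Mz -0.047 w 0.015111460920933203
0.05 [-0.11  0.21  0.31] [0.001 0.001 0.077]
0.1 [-0.13  0.42  0.31] [0.001 0.001 0.127]
0.2 [-0.2   0.83  0.31] [0.001 0.001 0.227]
0.3 [-0.32  1.23  0.31] [0.001 0.001 0.327]
0.4 [-0.47  1.62  0.31] [0.002 0.001 0.427]
0.5 [-0.67  2.    0.31] [0.002 0.001 0.527]
0.6 [-0.89  2.35  0.31] [0.002 0.001 0.627]
0.7 [-1.16  2.68  0.31] [0.002 0.001 0.727]
```

send_rows(motion=[{"x": -0.03,"y": 0.2,"z": 0,"rx": 0,"ry": 0,"rz": 0.05,"jaw": 1},{"x": -0.06,"y": 0.42,"z": 0,"rx": 0,"ry": 0,"rz": 0.1,"jaw": 1},{"x": -0.15,"y": 0.83,"z": 0,"rx": 0,"ry": 0,"rz": 0.2,"jaw": 1},{"x": -0.27,"y": 1.23,"z": 0,"rx": 0,"ry": 0,"rz": 0.3,"jaw": 1},{"x": -0.43,"y": 1.62,"z": 0,"rx": 0,"ry": 0,"rz": 0.4,"jaw": 1},{"x": -0.63,"y": 2.0,"z": 0,"rx": 0,"ry": 0,"rz": 0.5,"jaw": 1},{"x": -0.63,"y": 2.0,"z": 0,"rx": 0,"ry": 0,"rz": 0.5,"jaw": 1}])

```text
time_s: 7.62
tool_pos: [0.5322, 0.0215, 0.0946]
tcp_rot: [3.14, -0.001, 1.577]
wrist_force: [-1.3, 3.3, 8.8]
gripper_width: 0.015
```

```bash
python3 arc.py .05 .1 .15 .2 .25 .3; python3 -c "
from h import *
for n,sl in(('scene',np.s_[150:270,220:380]),('top',np.s_[190:290,260:410])):
  p,d=grab_frame(n);save(cv2.resize(p[sl],None,fx=5,fy=5,interpolation=cv2.INTER_CUBIC),f'pics/{n}4.png')"
```

```text
phi 1.5543 wheel 0.519 yaw 1.577 r 0.043 z 0.0946 Ft -1.31 Fr 3.26 Fz 8.79 Mz -0.173 w 0.015021509830106038
0.05 [-0.11  0.21  0.31] [ 0.002 -0.001  0.073]
0.1 [-0.13  0.42  0.31] [ 0.002 -0.001  0.123]
0.15 [-0.16  0.62  0.31] [ 0.002 -0.001  0.173]
0.2 [-0.2   0.83  0.31] [ 0.002 -0.001  0.223]
0.25 [-0.26  1.03  0.31] [ 0.002 -0.001  0.273]
0.3 [-0.32  1.23  0.31] [ 0.001 -0.001  0.323]
```

View pics/scene4.png

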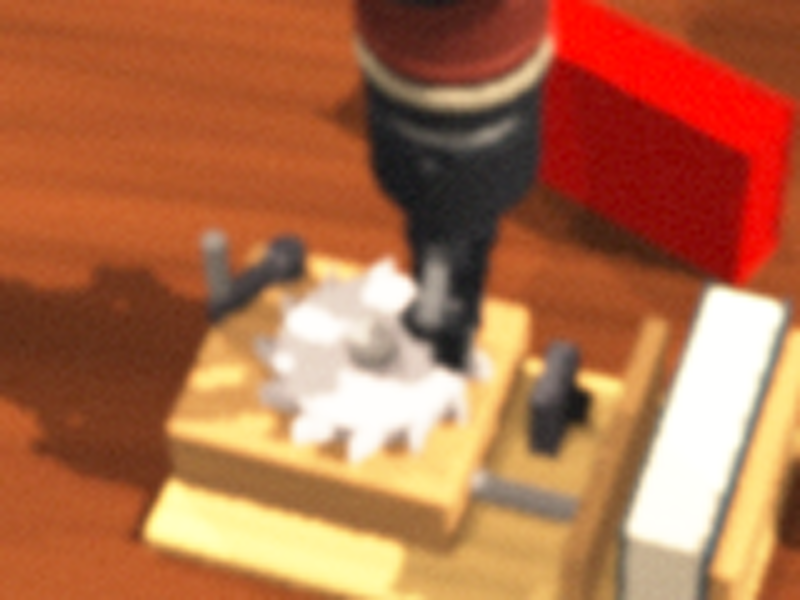

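View pics/top4.png

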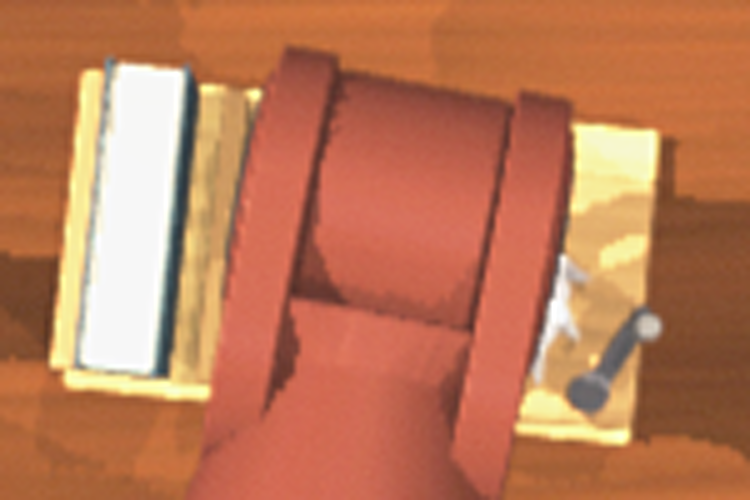

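```bash
python3 - <<'E'
from h import *
f=lambda u,v:(260+(u+.5)/5-.5,190+(v+.5)/5-.5)
th=-.1207;R=np.array([[np.cos(th),-np.sin(th)],[np.sin(th),np.cos(th)]])
c=lambda P:(R.T@(P[:2]-AX)*1000).round(1)
for z in(.078,.083):print('jaw back',z,c(onz('top',*f(219,200),z)),c(onz('top',*f(209,330),z)))
for z in(.035,.045):print('buf tip',z,c(onz('top',*f(266,330),z)))
for z in(.058,):print('block face/back',c(onz('top',*f(288,330),z)),c(onz('top',*f(318,330),z)))
E
```

```text
jaw back 0.078 [ 28.4 130.3] [-35.5 128.2]
jaw back 0.083 [ 28. 130.] [-35.7 127.9]
buf tip 0.035 [-31.3 102. ]
buf tip 0.045 [-31.6 101.7]
block face/back [-30.8  90.3] [-29.2  75.6]
```

The rough visual estimate puts contact after about 28 mm, at a wheel angle near 0.93 rad. I'll go to about 0.75, then feel my way in small steps.

send_rows(motion=[{"x": -0.02,"y": 0.21,"z": 0,"rx": 0,"ry": 0,"rz": 0.05,"jaw": 1},{"x": -0.05,"y": 0.42,"z": 0,"rx": 0,"ry": 0,"rz": 0.1,"jaw": 1},{"x": -0.09,"y": 0.62,"z": 0,"rx": 0,"ry": 0,"rz": 0.15,"jaw": 1},{"x": -0.14,"y": 0.83,"z": 0,"rx": 0,"ry": 0,"rz": 0.2,"jaw": 1},{"x": -0.2,"y": 1.03,"z": 0,"rx": 0,"ry": 0,"rz": 0.25,"jaw": 1}])

```text
time_s: 8.35
tool_pos: [0.5421, 0.0201, 0.0945]
tcp_rot: [3.141, -0.002, 1.327]
wrist_force: [-3.4, 5.3, 8.4]
gripper_width: 0.0153
```

```bash
python3 arc.py .02 .04 .06 .08 .1 
```

```text
phi 1.3209 wheel 0.752 yaw 1.327 r 0.0429 z 0.0945 Ft -4.58 Fr 4.32 Fz 8.36 Mz 0.029 w 0.015348642262134398
0.02 [-0.09  0.08  0.3 ] [ 0.001 -0.002  0.026]
0.04 [-0.1   0.17  0.3 ] [ 0.001 -0.002  0.046]
0.06 [-0.1   0.25  0.3 ] [ 0.001 -0.002  0.066]
0.08 [-0.11  0.33  0.3 ] [ 0.001 -0.002  0.086]
0.1 [-0.12  0.42  0.3 ] [ 0.001 -0.002  0.106]
```

send_rows(motion=[{"x": 0.03,"y": 0.08,"z": 0,"rx": 0,"ry": 0,"rz": 0.02,"jaw": 1},{"x": 0.03,"y": 0.17,"z": 0,"rx": 0,"ry": 0,"rz": 0.04,"jaw": 1}])

```text
time_s: 8.6
tool_pos: [0.5438, 0.0197, 0.0945]
tcp_rot: [3.141, -0.001, 1.288]
wrist_force: [-3.8, 3.3, 8.2]
gripper_width: 0.0156
```

```bash
python3 arc.py
```

```text
phi 1.2814 wheel 0.792 yaw 1.288 r 0.043 z 0.0945 Ft -4.63 Fr 2.12 Fz 8.25 Mz 0.008 w 0.015556596067258788
```

send_rows(motion=[{"x": 0,"y": 0.08,"z": 0,"rx": 0,"ry": 0,"rz": 0.02,"jaw": 1},{"x": 0,"y": 0.16,"z": 0,"rx": 0,"ry": 0,"rz": 0.04,"jaw": 1}])

```text
time_s: 8.85
tool_pos: [0.5454, 0.0191, 0.0945]
tcp_rot: [3.141, -0.001, 1.248]
wrist_force: [-4.3, 3.0, 7.9]
gripper_width: 0.0152
```

```bash
python3 arc.py
```

```text
phi 1.2421 wheel 0.831 yaw 1.248 r 0.0429 z 0.0945 Ft -5.02 Fr 1.51 Fz 7.87 Mz -0.036 w 0.015171226845369016
```

send_rows(motion=[{"x": 0,"y": 0.06,"z": 0,"rx": 0,"ry": 0,"rz": 0.015,"jaw": 1},{"x": 0,"y": 0.12,"z": 0,"rx": 0,"ry": 0,"rz": 0.03,"jaw": 1}])

```text
time_s: 9.1
tool_pos: [0.5465, 0.0187, 0.0945]
tcp_rot: [3.141, -0.001, 1.218]
wrist_force: [-3.7, 2.1, 7.4]
gripper_width: 0.0152
```

```bash
python3 arc.py
```

```text
phi 1.2131 wheel 0.86 yaw 1.218 r 0.0429 z 0.0945 Ft -4.16 Fr 0.7 Fz 7.4 Mz -0.016 w 0.015229316955206584
```

send_rows(motion=[{"x": 0,"y": 0.06,"z": 0,"rx": 0,"ry": 0,"rz": 0.015,"jaw": 1},{"x": 0,"y": 0.12,"z": 0,"rx": 0,"ry": 0,"rz": 0.03,"jaw": 1}])

```text
time_s: 9.35
tool_pos: [0.5477, 0.0182, 0.0945]
tcp_rot: [3.141, -0.001, 1.188]
wrist_force: [-3.0, 3.0, 7.5]
gripper_width: 0.0153
```

```bash
python3 arc.py
```

```text
phi 1.1841 wheel 0.889 yaw 1.188 r 0.0429 z 0.0945 Ft -3.94 Fr 1.64 Fz 7.54 Mz -0.001 w 0.01531779295184499
```

send_rows(motion=[{"x": 0,"y": 0.06,"z": 0,"rx": 0,"ry": 0,"rz": 0.015,"jaw": 1},{"x": 0,"y": 0.12,"z": 0,"rx": 0,"ry": 0,"rz": 0.03,"jaw": 1}])

```text
time_s: 9.6
tool_pos: [0.5488, 0.0178, 0.0945]
tcp_rot: [3.141, -0.001, 1.158]
wrist_force: [-2.9, 2.3, 7.9]
gripper_width: 0.0152
```

```bash
python3 arc.py;  python3 -c "
from h import *
for n,sl in(('scene',np.s_[190:290,260:420]),):
  p,d=grab_frame(n);save(cv2.resize(p[sl],None,fx=5,fy=5,interpolation=cv2.INTER_CUBIC),f'pics/{n}5.png')"
```

```text
phi 1.1553 wheel 0.918 yaw 1.158 r 0.0429 z 0.0945 Ft -3.56 Fr 0.94 Fz 7.93 Mz 0.015 w 0.015231522373308699
```

View pics/scene5.png

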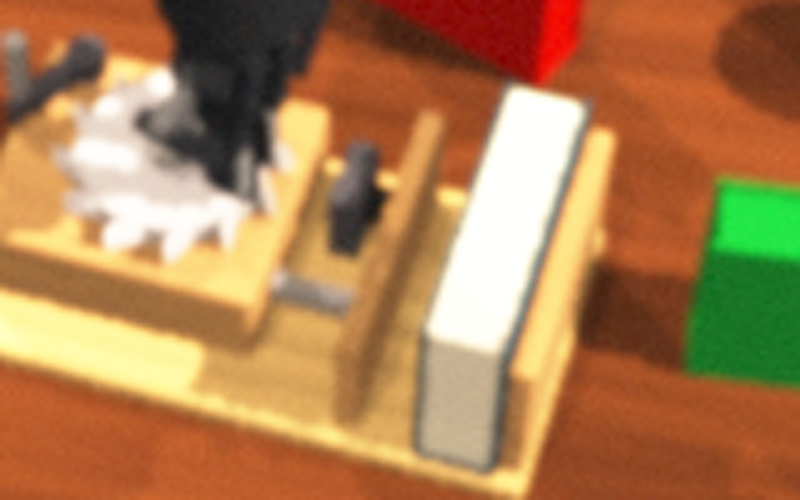

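The jaw at crop (400,230) has nearly reached the buffer at (370,200), and the book is standing. I'll keep taking small steps.

send_rows(motion=[{"x": 0,"y": 0.06,"z": 0,"rx": 0,"ry": 0,"rz": 0.015,"jaw": 1},{"x": 0,"y": 0.12,"z": 0,"rx": 0,"ry": 0,"rz": 0.03,"jaw": 1}])

```text
time_s: 9.9
tool_pos: [0.5499, 0.0172, 0.0945]
tcp_rot: [3.141, -0.001, 1.128]
wrist_force: [-2.5, 2.6, 8.0]
gripper_width: 0.0155
```

```bash
python3 arc.py
```

```text
phi 1.1272 wheel 0.946 yaw 1.128 r 0.0429 z 0.0945 Ft -3.35 Fr 1.23 Fz 7.96 Mz 0.058 w 0.015515851168509794
```

The grip also carries a moment, so total wheel torque (Ft·r + Mz) is the better measure. So far it is about 0.17–0.2 N m, against a target near 0.45.

```bash
cat >> arc.py <<'E'
print('T',(-(f[:2]@t)*r+s['moment'][2]).round(3))
E
```

send_rows(motion=[{"x": 0,"y": 0.06,"z": 0,"rx": 0,"ry": 0,"rz": 0.015,"jaw": 1},{"x": 0,"y": 0.12,"z": 0,"rx": 0,"ry": 0,"rz": 0.03,"jaw": 1}])

```text
time_s: 10.15
tool_pos: [0.551, 0.0167, 0.0945]
tcp_rot: [3.141, -0.001, 1.098]
wrist_force: [-3.3, 1.5, 7.4]
gripper_width: 0.0149
```

```bash
python3 arc.py
```

```text
phi 1.0985 wheel 0.974 yaw 1.098 r 0.0429 z 0.0945 Ft -3.63 Fr -0.21 Fz 7.36 Mz 0.022 w 0.014866272688786023
T 0.177
```

send_rows(motion=[{"x": 0,"y": 0.06,"z": 0,"rx": 0,"ry": 0,"rz": 0.015,"jaw": 1},{"x": 0,"y": 0.12,"z": 0,"rx": 0,"ry": 0,"rz": 0.03,"jaw": 1}])

```text
time_s: 10.4
tool_pos: [0.5521, 0.0161, 0.0945]
tcp_rot: [3.141, -0.001, 1.068]
wrist_force: [-1.4, 2.2, 7.0]
gripper_width: 0.0149
```

```bash
python3 arc.py
```

```text
phi 1.0694 wheel 1.004 yaw 1.068 r 0.0429 z 0.0945 Ft -2.25 Fr 1.25 Fz 7.03 Mz 0.066 w 0.01493995991323566
T 0.162
```

send_rows(motion=[{"x": 0,"y": 0.06,"z": 0,"rx": 0,"ry": 0,"rz": 0.015,"jaw": 1},{"x": 0,"y": 0.12,"z": 0,"rx": 0,"ry": 0,"rz": 0.03,"jaw": 1}])

```text
time_s: 10.65
tool_pos: [0.5532, 0.0155, 0.0945]
tcp_rot: [3.141, -0.001, 1.038]
wrist_force: [-2.9, 1.0, 7.7]
gripper_width: 0.0152
```

```bash
python3 arc.py
```

```text
phi 1.0405 wheel 1.032 yaw 1.038 r 0.0429 z 0.0945 Ft -3.0 Fr -0.63 Fz 7.71 Mz 0.057 w 0.015243728942964493
T 0.185
```

send_rows(motion=[{"x": 0,"y": 0.06,"z": 0,"rx": 0,"ry": 0,"rz": 0.015,"jaw": 1},{"x": 0,"y": 0.12,"z": 0,"rx": 0,"ry": 0,"rz": 0.03,"jaw": 1}])

```text
time_s: 10.9
tool_pos: [0.5542, 0.0148, 0.0945]
tcp_rot: [3.141, -0.001, 1.008]
wrist_force: [-3.1, 1.4, 8.1]
gripper_width: 0.0149
```

```bash
python3 arc.py;  python3 -c "
from h import *
for n,sl in(('scene',np.s_[190:290,260:420]),):
  p,d=grab_frame(n);save(cv2.resize(p[sl],None,fx=5,fy=5,interpolation=cv2.INTER_CUBIC),f'pics/{n}6.png')"
```

```text
phi 1.0112 wheel 1.062 yaw 1.008 r 0.0428 z 0.0945 Ft -3.38 Fr -0.46 Fz 8.12 Mz 0.082 w 0.014923231483720557
T 0.227
```

View pics/scene6.png

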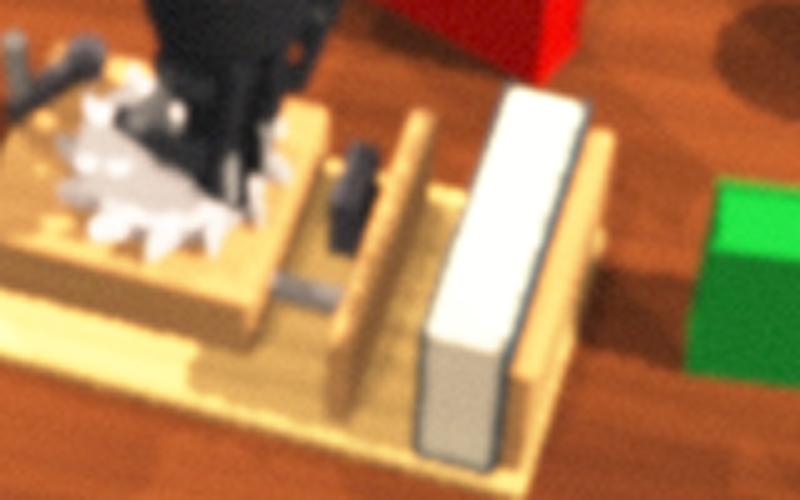

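The jaw edge at (385,195) now hides the buffer, so contact is close. Torque is just starting to rise. I'll use finer steps.

send_rows(motion=[{"x": 0,"y": 0.04,"z": 0,"rx": 0,"ry": 0,"rz": 0.01,"jaw": 1},{"x": 0,"y": 0.08,"z": 0,"rx": 0,"ry": 0,"rz": 0.02,"jaw": 1}])

```text
time_s: 11.2
tool_pos: [0.5549, 0.0143, 0.0945]
tcp_rot: [3.141, -0.001, 0.988]
wrist_force: [-2.0, 0.7, 7.2]
gripper_width: 0.0152
```

```bash
python3 arc.py
```

```text
phi 0.9927 wheel 1.08 yaw 0.988 r 0.0428 z 0.0945 Ft -2.02 Fr -0.48 Fz 7.19 Mz 0.048 w 0.015218410638223403
T 0.134
```

send_rows(motion=[{"x": 0,"y": 0.04,"z": 0,"rx": 0,"ry": 0,"rz": 0.01,"jaw": 1},{"x": 0,"y": 0.08,"z": 0,"rx": 0,"ry": 0,"rz": 0.02,"jaw": 1}])

```text
time_s: 11.45
tool_pos: [0.5556, 0.0139, 0.0946]
tcp_rot: [3.141, -0.001, 0.968]
wrist_force: [-2.0, 0.1, 7.8]
gripper_width: 0.0151
```

```bash
python3 arc.py
```

```text
phi 0.9734 wheel 1.1 yaw 0.968 r 0.0428 z 0.0946 Ft -1.72 Fr -1.05 Fz 7.78 Mz 0.069 w 0.015119732486483297
T 0.143
```

send_rows(motion=[{"x": 0.01,"y": 0.05,"z": 0,"rx": 0,"ry": 0,"rz": 0.01,"jaw": 1},{"x": 0.02,"y": 0.1,"z": 0,"rx": 0,"ry": 0,"rz": 0.02,"jaw": 1}])

```text
time_s: 11.7
tool_pos: [0.5563, 0.0134, 0.0945]
tcp_rot: [3.141, -0.0, 0.948]
wrist_force: [-3.6, 0.7, 8.2]
gripper_width: 0.0152
```

```bash
python3 arc.py
```

```text
phi 0.9527 wheel 1.12 yaw 0.948 r 0.0428 z 0.0945 Ft -3.34 Fr -1.51 Fz 8.19 Mz 0.047 w 0.015246605162799983
T 0.19
```

send_rows(motion=[{"x": 0.01,"y": 0.05,"z": 0,"rx": 0,"ry": 0,"rz": 0.01,"jaw": 1},{"x": 0.02,"y": 0.1,"z": 0,"rx": 0,"ry": 0,"rz": 0.02,"jaw": 1}])

```text
time_s: 11.95
tool_pos: [0.557, 0.0129, 0.0945]
tcp_rot: [3.141, 0.0, 0.928]
wrist_force: [-6.0, -0.5, 9.1]
gripper_width: 0.015
```

```bash
python3 arc.py
```

```text
phi 0.9331 wheel 1.14 yaw 0.928 r 0.0428 z 0.0945 Ft -4.53 Fr -3.95 Fz 9.09 Mz 0.04 w 0.015004714951705354
T 0.234
```

send_rows(motion=[{"x": -0.01,"y": 0.04,"z": 0,"rx": 0,"ry": 0,"rz": 0.01,"jaw": 1},{"x": -0.02,"y": 0.08,"z": 0,"rx": 0,"ry": 0,"rz": 0.02,"jaw": 1}])

```text
time_s: 12.2
tool_pos: [0.5575, 0.0125, 0.0945]
tcp_rot: [3.141, -0.0, 0.908]
wrist_force: [-5.1, 1.6, 8.3]
gripper_width: 0.0154
```

```bash
python3 arc.py
```

```text
phi 0.9171 wheel 1.156 yaw 0.908 r 0.0428 z 0.0945 Ft -5.03 Fr -1.83 Fz 8.34 Mz 0.099 w 0.015425992794365842
T 0.314
```

Contact: torque is rising about 0.08 N m per 0.02 rad, as the buffer's stiffness predicts.

send_rows(motion=[{"x": 0,"y": 0.04,"z": 0,"rx": 0,"ry": 0,"rz": 0.01,"jaw": 1},{"x": 0,"y": 0.09,"z": 0,"rx": 0,"ry": 0,"rz": 0.02,"jaw": 1}])

```text
time_s: 12.45
tool_pos: [0.5581, 0.0121, 0.0945]
tcp_rot: [-3.142, -0.0, 0.888]
wrist_force: [-5.2, 1.8, 10.2]
gripper_width: 0.0151
```

```bash
python3 arc.py
```

```text
phi 0.9009 wheel 1.172 yaw 0.888 r 0.0428 z 0.0945 Ft -5.16 Fr -1.83 Fz 10.24 Mz 0.118 w 0.015104528550752517
T 0.339
```

send_rows(motion=[{"x": 0,"y": 0.05,"z": 0,"rx": 0,"ry": 0,"rz": 0.005,"jaw": 1},{"x": 0,"y": 0.1,"z": 0,"rx": 0,"ry": 0,"rz": 0.01,"jaw": 1}])

```text
time_s: 12.7
tool_pos: [0.5585, 0.0117, 0.0945]
tcp_rot: [-3.141, -0.0, 0.878]
wrist_force: [-8.6, 4.1, 11.6]
gripper_width: 0.0155
```

```bash
python3 arc.py
```

```text
phi 0.8881 wheel 1.185 yaw 0.878 r 0.0427 z 0.0945 Ft -9.21 Fr -2.24 Fz 11.61 Mz 0.032 w 0.01547386174694072
T 0.426
```

send_rows(motion=[{"x": 0,"y": 0.04,"z": 0,"rx": 0,"ry": 0,"rz": 0.008,"jaw": 1},{"x": 0,"y": 0.07,"z": 0,"rx": 0,"ry": 0,"rz": 0.015,"jaw": 1},{"x": 0,"y": 0.07,"z": 0,"rx": 0,"ry": 0,"rz": 0.015,"jaw": 1}])

```text
time_s: 13.08
tool_pos: [0.5589, 0.0113, 0.0945]
tcp_rot: [-3.14, -0.0, 0.863]
wrist_force: [-8.5, 3.1, 11.3]
gripper_width: 0.0148
```

```bash
python3 arc.py
```

```text
phi 0.8746 wheel 1.198 yaw 0.863 r 0.0428 z 0.0945 Ft -8.54 Fr -3.03 Fz 11.27 Mz 0.1 w 0.014834689610214228
T 0.465
```

Torque is about 0.465 N m, so roughly 10 N on the buffer, and the 1.8 mm travel after contact agrees. Letting go.

send_rows(motion=[{"x": 0,"y": 0,"z": 0,"rx": 0,"ry": 0,"rz": 0,"jaw": 0.5},{"x": 0,"y": 0,"z": 0,"rx": 0,"ry": 0,"rz": 0,"jaw": 0.2},{"x": 0,"y": 0,"z": 0,"rx": 0,"ry": 0,"rz": 0,"jaw": 0.1},{"x": 0,"y": 0,"z": 0,"rx": 0,"ry": 0,"rz": 0,"jaw": 0.1},{"x": 0,"y": 0,"z": -3,"rx": 0,"ry": 0,"rz": 0,"jaw": 0.1},{"x": 0,"y": 0,"z": -8,"rx": 0,"ry": 0,"rz": 0,"jaw": 0.1},{"x": 0,"y": 0,"z": -12,"rx": 0,"ry": 0,"rz": 0,"jaw": 0.1},{"x": 0,"y": 0,"z": -12,"rx": 0,"ry": 0,"rz": 0,"jaw": 0.1}])

```text
time_s: 14.08
tool_pos: [0.5613, 0.0102, 0.2171]
tcp_rot: [3.136, -0.003, 0.863]
wrist_force: [0.3, 0.7, 0.5]
gripper_width: 0.0384
```

```bash
python3 -c "
from h import *
print(delta([.40,-.30,.25],.863+.3))"
```

```text
(array([-34.05,   7.94,  -3.35]), array([ 0.006, -0.002, -0.3  ]))
```

send_rows(motion=[{"x": -6,"y": 1,"z": -3,"rx": 0,"ry": 0,"rz": 0,"jaw": 0.1},{"x": -12,"y": 3,"z": -3,"rx": 0,"ry": 0,"rz": -0.1,"jaw": 0.1},{"x": -18,"y": 5,"z": -3,"rx": 0,"ry": 0,"rz": -0.2,"jaw": 0.1},{"x": -24,"y": 6,"z": -3,"rx": 0,"ry": 0,"rz": -0.3,"jaw": 0.1},{"x": -30,"y": 8,"z": -3,"rx": 0,"ry": 0,"rz": -0.3,"jaw": 0.1},{"x": -34,"y": 8,"z": -3,"rx": 0,"ry": 0,"rz": -0.3,"jaw": 0.1},{"x": -34,"y": 8,"z": -3,"rx": 0,"ry": 0,"rz": -0.3,"jaw": 0.1},{"x": -34,"y": 8,"z": -3,"rx": 0,"ry": 0,"rz": -0.3,"jaw": 0.1}])

```text
time_s: 15.08
tool_pos: [0.3992, -0.2992, 0.2425]
tcp_rot: [-3.141, -0.001, 1.162]
wrist_force: [0.5, 0.3, -1.5]
gripper_width: 0.0386
```

```bash
python3 -c "
from h import *
for n,sl in(('scene',np.s_[180:300,230:390]),('top',np.s_[190:290,260:410])):
  p,d=grab_frame(n);save(p,f'pics/{n}7f.png');save(cv2.resize(p[sl],None,fx=5,fy=5,interpolation=cv2.INTER_CUBIC),f'pics/{n}7.png')"
```

```text
(no output)
```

View pics/scene7.png

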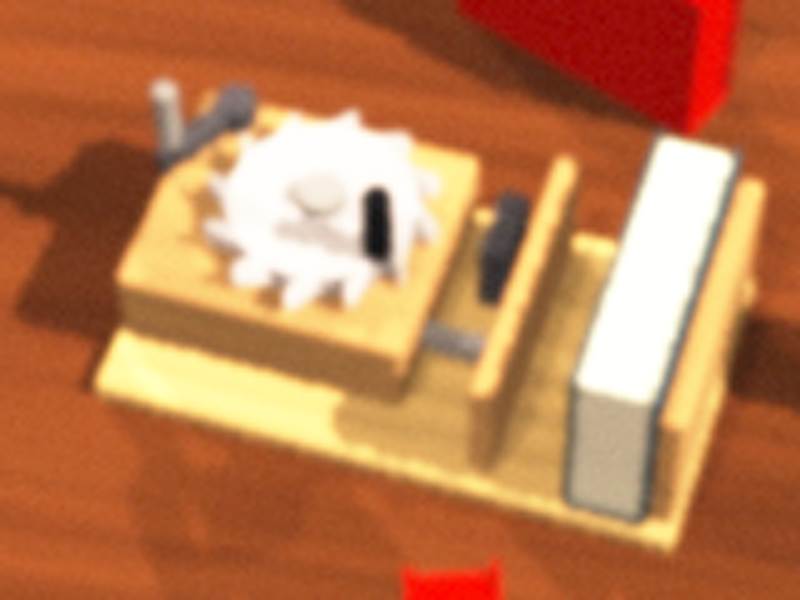

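View pics/top7.png

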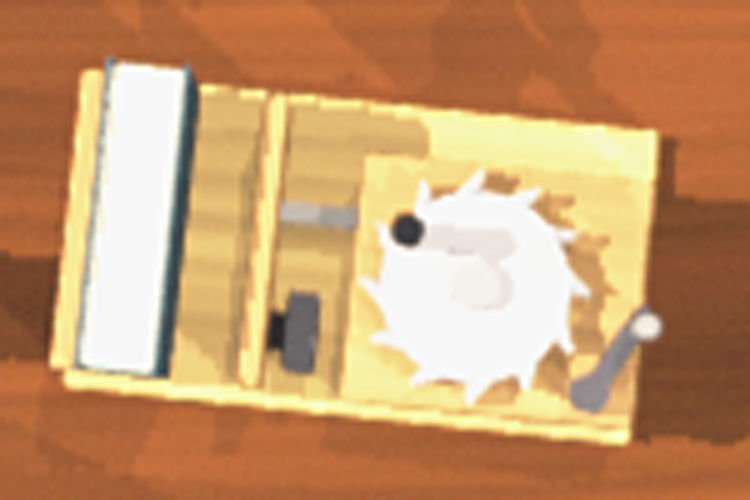

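View pics/top7f.png

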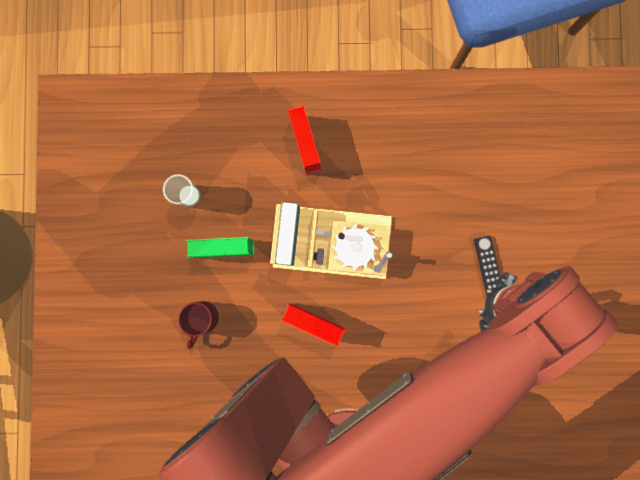

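```bash
python3 -c "
from h import *
P=onz('top',260+(407+.5)/5-.5,190+(230.5)/5-.5,.125);d=P[:2]-AX;print(P,np.hypot(*d),2.073-np.arctan2(d[1],d[0]))
print(read_state()['wrist_force']); print(sign_off())"
```

```text
[0.55622158 0.01310064 0.125     ] 0.04252482229635625 1.1225839215956315
[ 0.77224966  1.40605173 -0.1107504 ]
the job is handed in; nothing more can be done
None
```

The clamp is released: the pawl is lifted clear, the jaw rests against the rubber buffer, and the job is handed in. It took about 15 of the 72 s; no verdict was returned.

- **Pawl:** I pinched the post and swung it to about 0.68 rad. In the last pictures it is still well clear of the teeth.
- **Wheel and jaw:** I gripped the knob and turned the wheel clockwise in small steps. The jaw met the buffer at about 1.14 rad, and I pressed on to about 1.2 rad. Total torque there was about 0.47 N m. Less friction, that is about 10 N on the buffer, and the travel after contact agrees.
- **Last pictures:** The knob is free and the jaw's back face is on the buffer. The book stands where it was, and the glass, mug, remote and coloured blocks look unmoved. The gripper is clear of everything.

Three things were less certain or disagreed:
- **Contact point:** My estimate from the pictures (0.93 rad) was too early; I relied on the feel of contact instead.
- **Force readings:** They were noisy by about 1 N, so the 10 N figure is approximate.
- **Final wheel angle:** The top view gave about 1.12 rad after letting go, against about 1.2 rad while holding. That is partly measurement error, but the wheel may have eased back a little, so the remaining force on the buffer could be below 10 N. I did not measure it after letting go.

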